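# Gather the Gram stain set into its caddy

### The arm

A 6-joint arm with a two-finger parallel gripper is mounted at the origin on the work surface. World frame = base frame: x ahead of the robot, y to its left, z up, the work surface at z = 0. Lengths are in m, angles in degrees, forces in N, time in s.
With the tool pointing down it reaches from about 0.25 to 0.725 m from the base axis. Payload 9.7 kg.
Tool frame: the origin (TCP) lies on the centre line of the jaws, within the pads' length; the fingertips stand bot.nose_length ahead of it and the grasp point (between the pads) lies 11 mm behind it (bot.nose_length is the distance from the TCP to the fingertips, in m); z points along the fingers, y is the line along which they close (so a half turn about z gives the same grasp; the last joint's range is limited). The gripper opens to 85 mm and grips with 20 to 120 N. Pads are 22 mm wide; open, the fingers measure 114 mm over their backs; the gripper's body (76 mm by 85 mm) begins 54 mm behind the grasp point. The pads swing forward as they close: fully open they stand 13 mm farther back than shut.
Start: joints at [73.224, 4.979, 10.078, 95.1, 0, 90], TCP at [0.159, 0.527, 0.239] pointing down, gripper open.
Joint ranges: [-179.16, 179.16], [-48.56, 103.87], [-65.8, 70.77], [-126.05, 130.52], [-82.76, 87.17], [-180, 180]. Speed limits (degrees/s): [127.2, 127.2, 147.25, 180, 180, 180].

### API

Orientations are given as [roll, pitch, yaw] about the fixed x, y, z axes, in that order (R = Rz(yaw) Ry(pitch) Rx(roll)).
In Python, from workcell import bot gives the robot as it stands. The module is installed in compiled form; this text tells all that it offers.
- The arm moves only by the shell command python3 -m inch 'ROWS' [OPENING] [FORCE]. ROWS is JSON, a list of rows, each a list of 4 numbers: the shift along the world's x, y, z in cm, then the turn about the world's z in degrees. A call has exactly 8 rows; each row is the pose to reach, as a shift and turn from the pose commanded when the call began; what a row does not reach only later rows make up. A row lasts 1/8 s, in which the tool goes at most 62.5 mm and 10.7 degrees, less where a joint would pass 70% of its speed; a pose out of reach is approached as far as the arm can. A call with a gripper value outside its range is refused whole. OPENING is the finger opening in cm, from 0 to 8.54, set as the call begins (- or left out, the last holds). The fingers move at their own pace and stop on an object; FORCE is the grip in N (left out, the last holds). Time passes only in rows, so rows that repeat a pose let the fingers close, or fill a call up. It gives the time, the measured TCP pose, the force, the opening and the grip force at its end, in the units of the state.
- bot.get_obs(): the state, without advancing time (a new reading comes with each control period).
- bot.camera(name): name is "scene" or "top"; returns a dict with "img" (420x560x3 uint8, red, green, blue), "fovy" (degrees; the focal length in pixels is half the picture's height over the tangent of half this angle, whatever the lens; pixels are square), "cx", "cy" (the principal point, pixels), "dist" ([k1, k2, p1, p2, k3] as OpenCV has them; the pictures are not rectified), "R" (3x3) and "t" (3): a world point X has camera coordinates R X + t. Camera axes: x right, y down, z forward; pixel columns grow to the right and rows downward; lengths in m; the calibration is good to about 2 mm. A picture is of the moment at which its call begins. There is no depth.
- bot.job_done(): hands the job in; it is judged then, once.
Trained networks look in a picture, given as the dict that the camera call returned (one of the last four; its "shot" number tells which), for a name from the list of things; names that differ only in an ending like _2 or _b are one class to them, and where a whole thing is asked for, a point or a joint stands for the part that bears it (a point fixed in the world has none). Each returns a list of dicts, best first, with "score" (0 to 1); they miss things now and then, are a little off and sometimes report something else, mostly with a low value. They report only what shows in the picture. A call takes as long as a camera call.
- bot.find_in(thing, picture): "point" ([column, row] in pixels, amid what is visible of it).
- bot.landmark_of(thing, picture): "point" ([column, row] in pixels: a listed point, or the origin of a listed thing).
The state is a dict: "time": time; "q": joint angles; "qd": joint speeds; "joint_efforts": joint torques, N m; "ee_pos": TCP position; "tcp_rot": TCP orientation; "wrist_force": force on the tool from outside, world axes, zero at the start; "torque": the same for the moment, N m; "opening": finger opening in m; "grasp_force": force on a finger pad.
Only numpy, scipy, OpenCV 4.12 (cv2) and the standard library are available. Lean on these libraries where they do the work, as an engineer would, in place of code of your own. Each camera call takes 0.05 s, during which the arm holds its last target. There are 200 camera calls.

### The job

Gather the Gram stain set into the wooden caddy: stand the violet-, yellow-, white- and red-capped bottles upright on the floor of the caddy, each in the compartment whose floor pad and clip have the colour of its cap. Keep the bottles upright and set them down gently, never dropping them. The green- and black-capped bottles belong to another stain set: leave them where they stand.

Things in the scene. Friction and masses are not known exactly. Their poses are not given: they have to be found in the camera images.
- bottle_violet_mid (a point): Violet-capped amber glass stain bottle, round, standing upright: body 38 mm across, shoulder at 58 to 66 mm, white label with a violet stripe, and a violet screw cap 26 mm across (cap from 70 to 92 mm above the base); 92 mm tall in all, about 110 g. The point is its centre, 46 mm above its base; z is up. One of the four to gather. Things here stand at least 75 mm apart, centre to centre.
- bottle_yellow_mid (a point): Yellow-capped amber glass stain bottle, round, standing upright: body 38 mm across, shoulder at 58 to 66 mm, white label with a yellow stripe, and a yellow screw cap 26 mm across (cap from 70 to 92 mm above the base); 92 mm tall in all, about 110 g. The point is its centre, 46 mm above its base; z is up. One of the four to gather.
- bottle_white_mid (a point): White-capped amber glass stain bottle, round, standing upright: body 38 mm across, shoulder at 58 to 66 mm, white label with a white stripe, and a white screw cap 26 mm across (cap from 70 to 92 mm above the base); 92 mm tall in all, about 110 g. The point is its centre, 46 mm above its base; z is up. One of the four to gather.
- bottle_red_mid (a point): Red-capped amber glass stain bottle, round, standing upright: body 38 mm across, shoulder at 58 to 66 mm, white label with a red stripe, and a red screw cap 26 mm across (cap from 70 to 92 mm above the base); 92 mm tall in all, about 110 g. The point is its centre, 46 mm above its base; z is up. One of the four to gather.
- bottle_green_mid (a point): Green-capped amber glass stain bottle, round, standing upright: body 38 mm across, shoulder at 58 to 66 mm, white label with a green stripe, and a green screw cap 26 mm across (cap from 70 to 92 mm above the base); 92 mm tall in all, about 110 g. The point is its centre, 46 mm above its base; z is up. A look-alike that does not belong in the caddy: stays where it stands.
- bottle_black_mid (a point): Black-capped amber glass stain bottle, round, standing upright: body 38 mm across, shoulder at 58 to 66 mm, white label with a black stripe, and a black screw cap 26 mm across (cap from 70 to 92 mm above the base); 92 mm tall in all, about 110 g. The point is its centre, 46 mm above its base; z is up. A look-alike that does not belong in the caddy: stays where it stands.
- pad_violet: Violet square floor pad, 52 x 52 x 2 mm, of one compartment of the wooden caddy, which also has a violet clip on its long wall. Origin: centre of the pad's underside, 6 mm above the table; the bottle stands on its top, at 8 mm. Its x axis runs along the row of compartments, y across it. The caddy is fixed, dark wood, 270 mm long, 68 mm wide.
- pad_yellow: Yellow square floor pad, 52 x 52 x 2 mm, of one compartment of the wooden caddy, which also has a yellow clip on its long wall. Origin: centre of the pad's underside, 6 mm above the table; the bottle stands on its top, at 8 mm. Axes as the violet pad. The four compartments stand in one row, 62 mm apart, each 56 x 56 mm clear; walls 6 mm thick.
- pad_white: White square floor pad, 52 x 52 x 2 mm, of one compartment of the wooden caddy, which also has a white clip on its long wall. Origin: centre of the pad's underside, 6 mm above the table; the bottle stands on its top, at 8 mm. Axes as the violet pad. Caddy walls rise 36 mm above the table, only its two end boards (with hand-holes) 64 mm.
- pad_red: Red square floor pad, 52 x 52 x 2 mm, of one compartment of the wooden caddy, which also has a red clip on its long wall. Origin: centre of the pad's underside, 6 mm above the table; the bottle stands on its top, at 8 mm. Axes as the violet pad. Neighbours are 62 mm off along x; no compartment lies beside it along y.

How it is judged (in metres and radians):
At the end, for the whole second after the job is handed in: The violet-, yellow-, white- and red-capped bottles stand at rest on the pad of their own colour: within 16 mm of its centre, resting on it (centre 43 to 54 mm above its underside), within 7 degrees of upright; the green- and black-capped ones are upright and within 20 mm of their start (horizontal distance between bottle_violet_mid and pad_violet below 0.016 m and z of bottle_violet_mid in the frame of pad_violet between 0.043 and 0.054 m and angle between each of bottle_violet_mid, bottle_yellow_mid, bottle_white_mid, bottle_red_mid, bottle_green_mid, bottle_black_mid's own z axis and vertical below 0.12 rad and linear speed of each of bottle_violet, bottle_yellow, bottle_white, bottle_red below 0.02 m/s and horizontal distance between bottle_yellow_mid and pad_yellow below 0.016 m and z of bottle_yellow_mid in the frame of pad_yellow between 0.043 and 0.054 m and horizontal distance between bottle_white_mid and pad_white below 0.016 m and z of bottle_white_mid in the frame of pad_white between 0.043 and 0.054 m and horizontal distance between bottle_red_mid and pad_red below 0.016 m and z of bottle_red_mid in the frame of pad_red between 0.043 and 0.054 m and distance of each of bottle_green_mid, bottle_black_mid from where it was at the start of the episode below 0.02 m); the robot touches nothing.
It fails at once if the green- or black-capped bottle is moved more than 20 mm (distance of any of bottle_green_mid, bottle_black_mid from where it was at the start of the episode above 0.02 m).
It fails at once if a bottle is tipped more than 40 degrees (angle between any of bottle_violet_mid, bottle_yellow_mid, bottle_white_mid, bottle_red_mid, bottle_green_mid, bottle_black_mid's own z axis and vertical above 0.7 rad).
It fails at once if a bottle is dropped or thrown (faster than 0.65 m/s while no finger touches it, a fall of about 20 mm) ((linear speed of bottle_violet above 0.65 m/s and contact force between bottle_violet and the fingers below 0.05 N) or (linear speed of bottle_yellow above 0.65 m/s and contact force between bottle_yellow and the fingers below 0.05 N) or (linear speed of bottle_white above 0.65 m/s and contact force between bottle_white and the fingers below 0.05 N) or (linear speed of bottle_red above 0.65 m/s and contact force between bottle_red and the fingers below 0.05 N)).
It also fails if it takes over 112 s, if anything falls off the work surface, if the arm or the gripper's body presses on something with over 40 N, if the wrist force passes 120 N, or if a joint passes its speed limit or range.

## Working session

There is one attempt and no reset: what is moved stays moved. The work goes in short steps, Python scripts to look and compute and a shell command to move; the robot and the scene stay as the last step left them, time stands still between calls to the robot, and variables do not carry over. Pictures are saved under pics/ and viewed, at most 14 in all, crops included, and the job is handed in when it is done.

```bash
mkdir -p pics
cat > h.py <<'E'
import numpy as np, cv2
from workcell import bot
def K(p):
    h=p["img"].shape[0]; f=h/2/np.tan(np.radians(p["fovy"])/2)
    return np.array([[f,0,p["cx"]],[0,f,p["cy"]],[0,0,1.]])
def ray(p,uv):
    n=cv2.undistortPoints(np.array([[uv]],float),K(p),np.array(p["dist"],float)).ravel()
    R=np.array(p["R"]);t=np.array(p["t"]); return -R.T@t, R.T@np.array([n[0],n[1],1])
def atz(p,uv,z):
    c,d=ray(p,uv); return c+d*(z-c[2])/d[2]
def proj(p,X):
    R=np.array(p["R"]); return cv2.projectPoints(np.array(X,float).reshape(-1,1,3),cv2.Rodrigues(R)[0],np.array(p["t"],float),K(p),np.array(p["dist"],float))[0].reshape(-1,2)
C=["violet","yellow","white","red","green","black"]
E
python3 - <<'E'
from h import *
ims={}
for n in ("top","scene"):
    p=bot.camera(n); ims[n]=p
    cv2.imwrite(f"pics/{n}0.png",p["img"][:,:,::-1])
    print(n,"cam",np.round(-np.array(p["R"]).T@p["t"],3))
    for c in C:
        for r in bot.landmark_of(f"bottle_{c}_mid",p)[:2]: print(c,np.round(r["point"],1),round(r["score"],2),np.round(atz(p,r["point"],.046),4))
    for c in C[:4]:
        for r in bot.landmark_of(f"pad_{c}",p)[:2]: print("pad",c,np.round(r["point"],1),round(r["score"],2),np.round(atz(p,r["point"],.006),4))
print(bot.nose_length,bot.get_obs())
E
```

```text
top cam [0.452 0.005 1.09 ]
violet [261.  144.3] 0.84 [0.6569 0.0136 0.046 ]
violet [389.9 178.3] 0.71 [ 0.5849 -0.2422  0.046 ]
yellow [255.9 186.6] 0.71 [0.5723 0.0249 0.046 ]
white [131.1 150.3] 0.81 [0.6492 0.273  0.046 ]
red [194.3 264.6] 0.93 [0.4212 0.1473 0.046 ]
green [255.2 256. ] 0.82 [0.4361 0.0282 0.046 ]
green [255.3 186.2] 0.54 [0.5731 0.0261 0.046 ]
black [143.3 260.6] 0.56 [0.4303 0.2473 0.046 ]
black [258.6 144.8] 0.37 [0.656  0.0184 0.046 ]
pad violet [382.3 207.3] 0.57 [ 0.5301 -0.2335  0.006 ]
pad yellow [397.4 148.8] 0.72 [ 0.6518 -0.27    0.006 ]
pad red [372.2 233.4] 0.57 [ 0.4769 -0.2107  0.006 ]
scene cam [ 1.373 -0.184  0.632]
violet [302.  247.7] 0.83 [0.6549 0.0143 0.046 ]
yellow [297.2 221.5] 0.56 [0.5644 0.027  0.046 ]
white [416.4 229.8] 0.59 [0.6495 0.2655 0.046 ]
white [173.4 258.1] 0.38 [ 0.6324 -0.2389  0.046 ]
red [330.7 182.2] 0.88 [0.4196 0.1479 0.046 ]
green [288.4 191. ] 0.8 [0.4372 0.0372 0.046 ]
black [372.5 181.3] 0.91 [0.4378 0.2499 0.046 ]
pad violet [178.  242.8] 0.66 [ 0.5309 -0.2311  0.006 ]
pad yellow [162.7 282.9] 0.61 [ 0.6548 -0.2657  0.006 ]
pad white [173.3 261. ] 0.45 [ 0.5914 -0.2431  0.006 ]
pad red [189.9 224.6] 0.64 [ 0.4674 -0.2016  0.006 ]
0.008 {'time': 1.1, 'q': array([7.32229317e+01, 4.97777463e+00, 1.00769784e+01, 9.50997786e+01,
       3.51292145e-04, 8.99996945e+01]), 'qd': array([-0.09027559,  0.0662767 ,  0.0711724 ,  0.00513221,  0.01472552,
       -0.07560792]), 'joint_efforts': array([ 1.10745848e-04, -5.20115376e+01,  4.64861047e+01,  1.92196057e-03,
       -9.50311846e-05, -2.58959531e-06]), 'ee_pos': array([0.15875099, 0.52657612, 0.23928387]), 'tcp_rot': array([-1.79999425e+02, -3.51295209e-04,  1.63223237e+02]), 'wrist_force': array([-0.43068003, -0.17075806,  0.64393295]), 'torque': array([-0.0154823 ,  0.05143037,  0.01985703]), 'grasp_force': 0.0, 'opening': 0.08532580655052333}
```

View pics/top0.png

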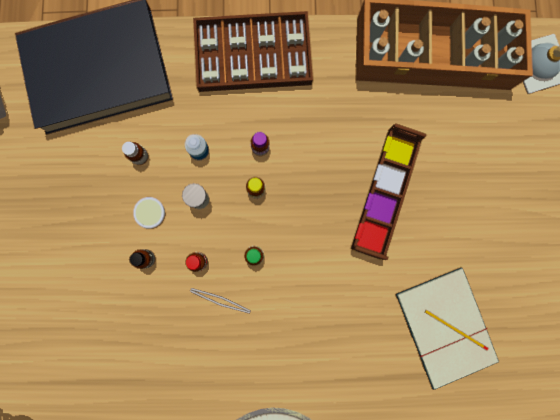

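View pics/scene0.png

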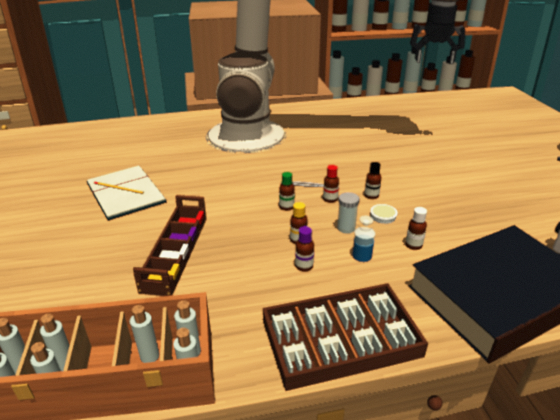

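The top view shows caps at violet (260,142), yellow (255,186), white (132,150), red (195,262), green (254,256) and black (140,259). The caddy pads run yellow (399,150), white (390,179), violet (381,208), red (372,237). The scene view agrees with this. The white bottle's second scene hit and the violet one at (390,178) are false. Next I'll refine with cap and pad colour blobs.

Run:
```python
from h import *
from scipy.optimize import least_squares
ps={n:bot.camera(n) for n in("top","scene")}
def mask(im,c):
    h,s,v=cv2.split(cv2.cvtColor(im,cv2.COLOR_RGB2HSV))
    return {"violet":(h>130)&(h<165)&(s>110)&(v>50),"yellow":(h>24)&(h<34)&(s>200)&(v>90),"red":((h<5)|(h>174))&(s>180)&(v>90),"white":(s<50)&(v>130)}[c].astype(np.uint8)
def blob(p,c,uv,rad=14):
    m=mask(p["img"],c);k=np.zeros_like(m);cv2.circle(k,tuple(int(round(a)) for a in uv),rad,1,-1)
    n,l,st,ce=cv2.connectedComponentsWithStats(m*k); i=1+np.argmax(st[1:,4]); return ce[i],st[i,4]
a=np.linspace(0,2*np.pi,24)
ring=np.array([[.013*np.cos(t),.013*np.sin(t),z] for t in a for z in(.071,.092)])
def cen(p,X):
    hu=cv2.convexHull(proj(p,X).astype(np.float32)); M=cv2.moments(hu); return np.array([M["m10"],M["m01"]])/M["m00"]
T={"violet":(260,142),"yellow":(255,186),"white":(130,149),"red":(195,262)}
S={"violet":(305,236),"yellow":(299,210),"white":(420,215),"red":(332,172)}
for c in T:
    for n,D in(("top",T),("scene",S)):
        p=ps[n];b,ar=blob(p,c,D[c],10)
        r=least_squares(lambda q:cen(p,ring+[q[0],q[1],0])-b,atz(p,D[c],.085)[:2],diff_step=1e-4)
        print(c,n,np.round(b,1),ar,np.round(r.x,4))
PT={"yellow":(399,150),"white":(390,179),"violet":(381,208),"red":(372,237)}
o=[]
for c,uv in PT.items():
    b,ar=blob(ps["top"],c,uv,20);o.append(atz(ps["top"],b,.008)[:2]);print("pad",c,np.round(b,1),ar,np.round(o[-1],4))
o=np.array(o);d=o[0]-o[3];print(np.linalg.norm(d),np.degrees(np.arctan2(d[1],d[0])))
im=cv2.resize(ps["top"]["img"][110:270,330:450],None,fx=3.5,fy=3.5)[:,:,::-1];cv2.imwrite("pics/cad.png",im)
```

```text
violet top [259.3 138.9] 153 [0.6604 0.0165]
violet scene [304.8 234.5] 185 [0.6593 0.018 ]
yellow top [254.5 184.1] 154 [0.573  0.0268]
yellow scene [299.  205.1] 35 [0.555  0.0327]
white top [128.1 147.8] 137 [0.6475 0.2696]
white scene [420.1 210.8] 78 [0.6323 0.2762]
red top [192.9 261.8] 174 [0.4275 0.1448]
red scene [331.7 171. ] 102 [0.427  0.1462]
pad yellow [397.3 150.3] 563 [ 0.6482 -0.2692]
pad white [389.  178.6] 636 [ 0.5892 -0.2492]
pad violet [380.  206.8] 716 [ 0.531  -0.2283]
pad red [370.8 235.8] 717 [ 0.4719 -0.2073]
0.1867805353398848 -19.33159976674554
```

View pics/cad.png

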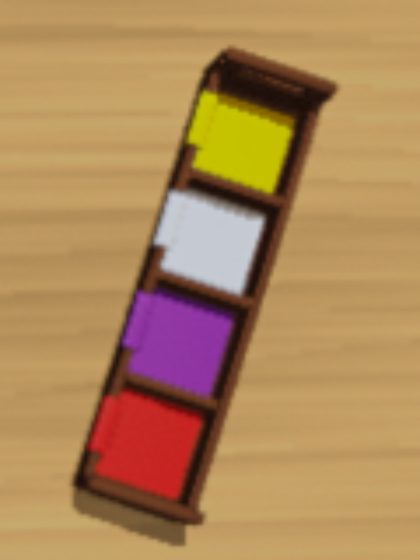

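The crop shows the clips sitting on the left (+y) long wall, and they bias the pad blobs. I'll fit the caddy outline instead and check the clip height in the scene view.

Run:
```python
from h import *
from scipy.optimize import minimize
ps={n:bot.camera(n) for n in("top","scene")}
p=ps["top"];im=p["img"]
h,s,v=cv2.split(cv2.cvtColor(im,cv2.COLOR_RGB2HSV))
m=((v<115)|((s>200)&(h>20))|((h>130)&(s>100))|((s<50)&(v>120))|(((h<5)|(h>174))&(s>170))).astype(np.uint8)
k=np.zeros_like(m);cv2.fillPoly(k,[np.array([(385,115),(435,125),(390,268),(345,250)])],1)
n,l,st,_=cv2.connectedComponentsWithStats(m*k);i=1+np.argmax(st[1:,4]);m=(l==i).astype(np.uint8)
def pts(q):
    X=[]
    for sx in(-.135,-.127,.127,.135):
        for sy in(-.034,.034):
            for z in(0,.064 if True else .036): X.append((sx,sy,z))
    X=np.array(X);c,s_=np.cos(q[2]),np.sin(q[2])
    return np.c_[q[0]+c*X[:,0]-s_*X[:,1],q[1]+s_*X[:,0]+c*X[:,1],X[:,2]]
def sil(q):
    P=proj(p,pts(q)).reshape(4,2,2,2)
    R=np.zeros(im.shape[:2],np.uint8)
    X=pts(q);Y=X.copy();Y[:,2]=np.minimum(Y[:,2],.036)
    for A in(X[:8],X[8:],Y):
        cv2.fillConvexPoly(R,(cv2.convexHull(proj(p,A).astype(np.float32))*16).astype(np.int32),1,shift=4)
    return R
cost=lambda q:float(np.sum(sil(q)!=m))
f=lambda u:cost([u[0]/100,u[1]/100,u[2]/10])
best=min((minimize(f,[56+a,-24+b,-3.37+c],method="Nelder-Mead",options=dict(initial_simplex=np.array([56+a,-24+b,-3.37+c])+np.array([[0,0,0],[.5,0,0],[0,.5,0],[0,0,.3]]))) for a in(-.4,0,.4) for b in(-.5,0,.5) for c in(-.1,.1)),key=lambda r:r.fun)
q=[best.x[0]/100,best.x[1]/100,best.x[2]/10];print(q,np.degrees(q[2]),best.fun,m.sum())
e=np.array([np.cos(q[2]),np.sin(q[2])])
o=im.copy()
for c,j in zip(["yellow","white","violet","red"],[93,31,-31,-93]):
    a=np.array(q[:2])+e*j/1000;print(c,np.round(a,4))
    y=np.array([-e[1],e[0]])
    Q=proj(p,[[*(a+sx*.026*e+sy*.026*y),.008] for sx,sy in((-1,-1),(1,-1),(1,1),(-1,1))])
    cv2.polylines(o,[Q.round().astype(int)],True,(0,255,0))
A=cv2.resize(o[110:270,330:450],None,fx=3.5,fy=3.5,interpolation=0)
B=cv2.resize(ps["scene"]["img"][185:305,130:220],(420,560))
cv2.imwrite("pics/fit.png",np.hstack([A,B])[:,:,::-1])
sc=ps["scene"];print("clip ref px", *[np.round(proj(sc,[*(np.array(q[:2])+e*.093+.031*np.array([-e[1],e[0]])),z]),1) for z in(.036,.046,.056)])
```

```text
[np.float64(0.553332687946037), np.float64(-0.23742073853895243), np.float64(-0.3440248406453441)] -19.71117141663892 474.0 4675
yellow [ 0.6409 -0.2688]
white [ 0.5825 -0.2479]
violet [ 0.5241 -0.227 ]
red [ 0.4658 -0.2061]
clip ref px [[174.  268.2]] [[173.3 264.3]] [[172.7 260.3]]
```

View pics/fit.png

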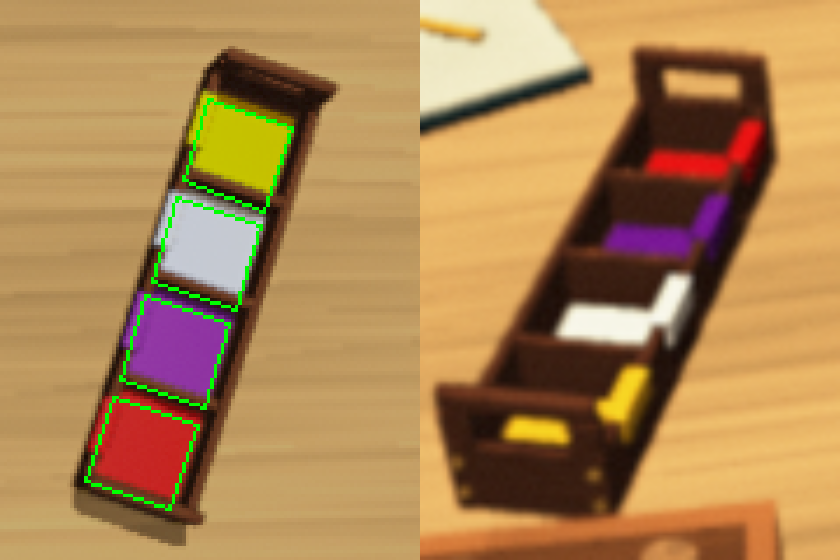

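The overlay is about 5 mm low along the row because the caddy's shadow was included. The right-hand pad edges match. Corrected pad centres are yellow (.646,-.270), white (.587,-.249), violet (.529,-.229) and red (.470,-.208), with the row at -19.5°. The clips rise to about 45 mm, so I'll grip high. White bottle first.

```bash
python3 -m inch '[[3,-2,0,0],[8,-4.5,0,0],[13,-7,0,-1],[18,-9.5,0,-2],[23,-12,0,-2.7],[28,-14.5,0,-2.7],[32,-17,0,-2.7],[35,-18.4,0,-2.7]]' 6.0 40; python3 -m inch '[[4,-2,0,0],[8,-4.5,0,0],[11,-6.2,0,0],[13,-7.1,0,0],[13.9,-7.3,0,0],[13.9,-7.3,0,0],[13.9,-7.3,0,0],[13.9,-7.3,0,0]]'
```

```text
time: 2.3
ee_pos: [0.5104, 0.3411, 0.2391]
tcp_rot: [-180.0, -0.0, 160.4]
wrist_force: [-0.3, 0.7, 0.6]
opening: 0.06
grasp_force: 0.0
time: 3.3
ee_pos: [0.6471, 0.2702, 0.2397]
tcp_rot: [180.0, 0.0, 160.6]
wrist_force: [0.2, 0.5, -0.9]
opening: 0.06
grasp_force: 0.0
```

```bash
python3 -m inch '[[0,0,-2,0],[0,0,-5,0],[0,0,-8.5,0],[0,0,-12,0],[0,0,-15,0],[0,0,-17.5,0],[0,0,-19,0],[0,0,-19.3,0]]'; python3 -m inch '[[0,0,0,0],[0,0,0,0],[0,0,0,0],[0,0,0,0],[0,0,0,0],[0,0,0,0],[0,0,0,0],[0,0,0,0]]' 3.0 40
```

```text
time: 4.3
ee_pos: [0.6472, 0.2697, 0.0457]
tcp_rot: [-180.0, -0.0, 160.5]
wrist_force: [-0.1, 0.2, 0.4]
opening: 0.0603
grasp_force: 0.0
time: 5.3
ee_pos: [0.6483, 0.2697, 0.0476]
tcp_rot: [179.9, 0.1, 160.5]
wrist_force: [-1.5, -2.0, 5.3]
opening: 0.0367
grasp_force: 40.2
```

```bash
python3 -m inch '[[0,0,0.5,0],[0,0,1.2,0],[0,0,2.5,0],[0,0,4.5,0],[0,0,7,0],[0,0,9.5,0],[0,0,11.5,0],[0,0,12.5,0]]'
python3 - <<'E'
from h import *
p=bot.camera("scene");o=bot.get_obs();u,v=proj(p,o["ee_pos"])[0].astype(int);print(u,v,o["opening"],o["grasp_force"])
a=p["img"][max(0,v-60):v+60,max(0,u-80):u+80];b=bot.camera("top");u,v=proj(b,o["ee_pos"])[0].astype(int)
c=b["img"][max(0,v-60):v+60,max(0,u-80):u+80]
f=lambda i:cv2.resize(i,(400,300));cv2.imwrite("pics/g1.png",np.hstack([f(a),f(c)])[:,:,::-1])
E
```

```text
time: 6.3
ee_pos: [0.6482, 0.2698, 0.174]
tcp_rot: [179.9, 0.1, 160.5]
wrist_force: [0.4, -0.1, -2.1]
opening: 0.0366
grasp_force: 39.9
428 176 0.036724159705367396 39.88262934988143
```

View pics/g1.png

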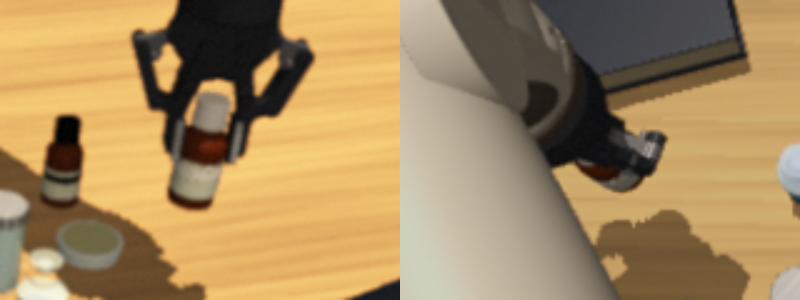

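```bash
python3 -m inch '[[-0.3,-2,0,0],[-0.8,-5,0,0],[-1.3,-9,0,0],[-1.8,-13.5,0,0],[-2.4,-18,0,0],[-2.9,-22.5,0,0],[-3.4,-27,0,0],[-3.9,-31.5,0,0]]'; python3 -m inch '[[-0.6,-4.5,0,0],[-1.1,-9,0,0],[-1.6,-13.5,0,0],[-1.9,-17,0,0],[-2.1,-19.2,0,0],[-2.2,-20.4,0,0],[-2.2,-20.4,0,0],[-2.2,-20.4,0,0]]'
python3 - <<'E'
from h import *
p=bot.camera("scene");o=bot.get_obs();e=np.array(o["ee_pos"])
pr=proj(p,[e+[0,0,.046],e-[0,0,.046]]);print(pr,o["ee_pos"])
u,v=pr.mean(0).astype(int);im=p["img"].copy();cv2.line(im,*[tuple(int(a) for a in x) for x in pr.round()],(0,255,0),1)
cv2.imwrite("pics/g2.png",cv2.resize(im[v-60:v+60,u-80:u+80],(800,600),interpolation=2)[:,:,::-1])
E
```

```text
time: 7.4
ee_pos: [0.6081, -0.0468, 0.1705]
tcp_rot: [-180.0, -0.1, 160.5]
wrist_force: [0.3, 0.2, -1.7]
opening: 0.0367
grasp_force: 40.0
time: 8.4
ee_pos: [0.587, -0.2484, 0.1713]
tcp_rot: [180.0, -0.0, 160.6]
wrist_force: [-0.7, 0.1, -0.8]
opening: 0.0364
grasp_force: 40.0
[[155.34824872 170.58638762]
 [162.407445   212.31728591]] [ 0.58700364 -0.24841006  0.1713816 ]
```

View pics/g2.png

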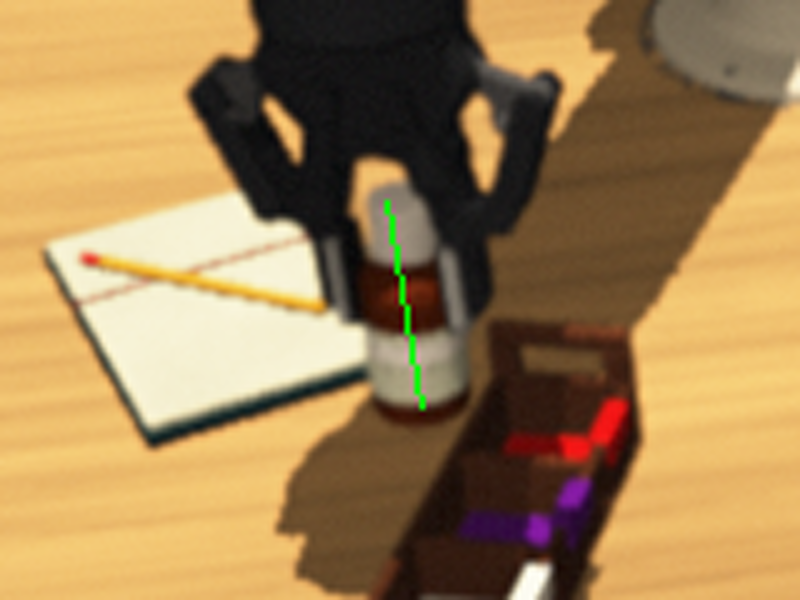

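The bottle is held nearly upright over the white compartment, with its axis on the predicted line. I'll lower it.

```bash
python3 -m inch '[[0,0,-1,0],[0,0,-3,0],[0,0,-5.5,0],[0,0,-8,0],[0,0,-9.8,0],[0,0,-10.8,0],[0,0,-11.2,0],[0,0,-11.4,0]]'; python3 -m inch '[[0,0,-0.05,0],[0,0,-0.1,0],[0,0,-0.15,0],[0,0,-0.2,0],[0,0,-0.2,0],[0,0,-0.2,0],[0,0,-0.2,0],[0,0,-0.2,0]]'
```

```text
time: 9.45
ee_pos: [0.5871, -0.2495, 0.0578]
tcp_rot: [-180.0, 0.1, 160.5]
wrist_force: [0.4, -0.2, -1.9]
opening: 0.0367
grasp_force: 40.0
time: 10.45
ee_pos: [0.5869, -0.2495, 0.0556]
tcp_rot: [-180.0, 0.0, 160.5]
wrist_force: [-0.3, -0.9, 3.9]
opening: 0.0367
grasp_force: 40.4
```

```bash
python3 -m inch '[[0,0,0,0],[0,0,0,0],[0,0,0,0],[0,0,0,0],[0,0,0,0],[0,0,0,0],[0,0,0,0],[0,0,0,0]]' 5.0; python3 -m inch '[[0,0,0.5,0],[0,0,2,0],[0,0,4,0],[0,0,7,0],[0,0,10,0],[0,0,13,0],[0,2,15,0],[0,5,16,0]]'
python3 - <<'E'
from h import *
p=bot.camera("scene");t=bot.camera("top")
print(bot.landmark_of("bottle_white_mid",p)[:1])
r=bot.landmark_of("bottle_white_mid",p)[0]["point"];print(atz(p,r,.054))
r=bot.landmark_of("bottle_white_mid",t)[0];print(atz(t,r["point"],.054),r)
cv2.imwrite("pics/p1.png",np.hstack([cv2.resize(p["img"][170:310,110:250],(400,400)),cv2.resize(t["img"][110:270,320:480],(400,400))])[:,:,::-1])
E
```

```text
time: 11.45
ee_pos: [0.5868, -0.2494, 0.0553]
tcp_rot: [-180.0, 0.0, 160.5]
wrist_force: [-0.7, -1.6, 0.3]
opening: 0.0498
grasp_force: 0.0
time: 12.45
ee_pos: [0.5869, -0.1987, 0.2175]
tcp_rot: [180.0, 0.1, 160.5]
wrist_force: [0.5, 0.3, -1.0]
opening: 0.0503
grasp_force: 0.0
[{'point': [163.8, 245.2], 'score': 0.61}]
[ 0.59732592 -0.25589137  0.054     ]
[ 0.58219402 -0.24804459  0.054     ] {'point': [393.8, 179.1], 'score': 0.88}
```

View pics/p1.png

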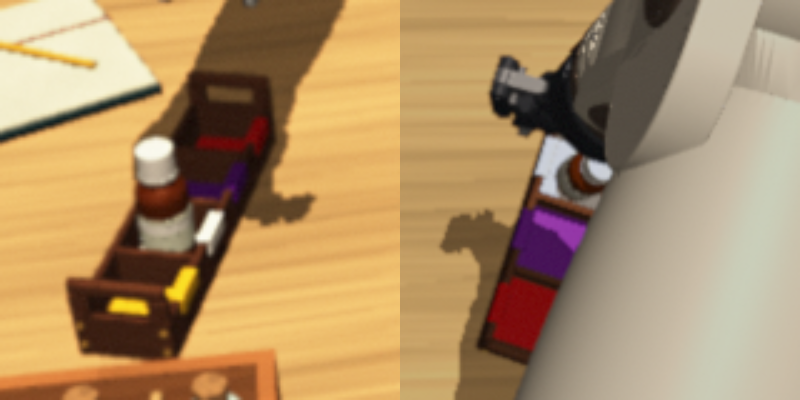

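The white bottle stands upright in its compartment, at (155,195) in the scene crop. Next is violet at (.660,.0165). On arrival I'll measure white again with the arm out of the way.

```bash
python3 -m inch '[[0.8,2.5,0,0],[2.3,7,0,0],[4,12,0,0],[5.6,16.5,0,0],[6.8,20,0,0],[7.3,21.5,0,0],[7.3,21.5,0,0],[7.3,21.5,0,0]]' 6.0
python3 - <<'E'
from h import *
t=bot.camera("top")
r=bot.landmark_of("bottle_white_mid",t)[:2];print([(atz(t,q["point"],.054),q) for q in r])
o=t["img"].copy()
q=(.558,-.2391);a=np.radians(-19.5);e=np.array([np.cos(a),np.sin(a)]);y=np.array([-e[1],e[0]])
for j in(.093,.031,-.031,-.093):
    c=np.array(q)+e*j
    cv2.polylines(o,[proj(t,[[*(c+sx*.026*e+sy*.026*y),.008] for sx,sy in((-1,-1),(1,-1),(1,1),(-1,1))]).round().astype(int)],True,(0,255,0))
th=np.linspace(0,6.28,20);c=np.array(q)+e*.031
cv2.polylines(o,[proj(t,[[c[0]+.013*np.cos(k),c[1]+.013*np.sin(k),.1] for k in th]).round().astype(int)],True,(0,0,255))
cv2.imwrite("pics/p2.png",cv2.resize(o[110:270,330:450],None,fx=3.75,fy=3.75,interpolation=0)[:,:,::-1])
E
```

```text
time: 13.7
ee_pos: [0.6595, 0.0143, 0.2152]
tcp_rot: [-180.0, -0.0, 160.5]
wrist_force: [0.3, -0.4, -0.5]
opening: 0.0599
grasp_force: 0.0
[(array([ 0.58252079, -0.25328105,  0.054     ]), {'point': [396.4, 178.9], 'score': 0.67})]
```

View pics/p2.png

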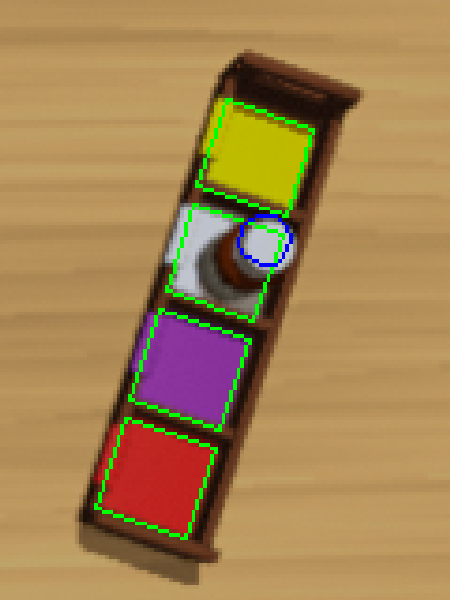

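The white cap lies within about 2 mm of the planned circle at (265,240), and the pads agree with the grid to about 2 mm. Picking violet.

```bash
python3 -m inch '[[0,0.2,-2,0],[0,0.2,-5,0],[0,0.2,-8.5,0],[0,0.2,-11.5,0],[0,0.2,-14,0],[0,0.2,-16,0],[0,0.2,-16.8,0],[0,0.2,-17,0]]'; python3 -m inch '[[0,0,0,0],[0,0,0,0],[0,0,0,0],[0,0,0,0],[0,0,0,0],[0,0,0,0],[0,0,0,0],[0,0,0,0]]' 3.0 40
```

```text
time: 14.8
ee_pos: [0.6598, 0.0174, 0.0454]
tcp_rot: [180.0, 0.0, 160.5]
wrist_force: [-0.3, -0.5, 0.5]
opening: 0.0603
grasp_force: 0.0
time: 15.8
ee_pos: [0.6603, 0.0175, 0.0465]
tcp_rot: [180.0, 0.1, 160.5]
wrist_force: [-1.2, -1.3, 6.2]
opening: 0.0367
grasp_force: 40.4
```

```bash
python3 -m inch '[[0,0,0.5,0],[0,0,1.5,0],[0,0,3,0],[0,0,5.5,0],[0,0,8,0],[0,0,10.5,0],[0,0,12.3,0],[0,0,13,0]]'; python3 -m inch '[[-0.6,-1.2,0,0],[-2.1,-4,0,0],[-4.2,-8,0,0],[-6.5,-12.4,0,0],[-8.8,-16.8,0,0],[-11,-20.7,0,0],[-12.5,-23.6,0,0],[-13,-24.6,0,0]]'; python3 -m inch '[[0,0,-1,0],[0,0,-3,0],[0,0,-5.5,0],[0,0,-8,0],[0,0,-10,0],[0,0,-11.3,0],[0,0,-11.7,0],[0,0,-11.8,0]]'
```

```text
time: 16.8
ee_pos: [0.6601, 0.0176, 0.1769]
tcp_rot: [180.0, 0.1, 160.5]
wrist_force: [-0.7, -0.5, -1.8]
opening: 0.0367
grasp_force: 40.1
time: 17.8
ee_pos: [0.528, -0.2302, 0.1743]
tcp_rot: [-180.0, -0.1, 160.4]
wrist_force: [-0.0, -0.0, -1.3]
opening: 0.0363
grasp_force: 40.3
time: 18.8
ee_pos: [0.53, -0.2282, 0.0575]
tcp_rot: [180.0, 0.0, 160.5]
wrist_force: [0.5, 0.3, -1.5]
opening: 0.0365
grasp_force: 40.3
```

```bash
python3 -m inch '[[0,0,-0.05,0],[0,0,-0.1,0],[0,0,-0.15,0],[0,0,-0.2,0],[0,0,-0.2,0],[0,0,-0.2,0],[0,0,-0.2,0],[0,0,-0.2,0]]'
```

```text
time: 19.8
ee_pos: [0.5297, -0.2284, 0.0553]
tcp_rot: [-180.0, 0.0, 160.5]
wrist_force: [-0.8, 0.7, -1.4]
opening: 0.0365
grasp_force: 40.3
```

Not yet in contact, so I'll go a little lower.

```bash
python3 -m inch '[[0,0,-0.05,0],[0,0,-0.1,0],[0,0,-0.15,0],[0,0,-0.15,0],[0,0,-0.15,0],[0,0,-0.15,0],[0,0,-0.15,0],[0,0,-0.15,0]]'
```

```text
time: 20.8
ee_pos: [0.5299, -0.2285, 0.0545]
tcp_rot: [-180.0, 0.0, 160.5]
wrist_force: [-2.0, -0.1, 5.0]
opening: 0.0365
grasp_force: 40.9
```

```bash
python3 -m inch '[[0,0,0,0],[0,0,0,0],[0,0,0,0],[0,0,0,0],[0,0,0,0],[0,0,0,0],[0,0,0,0],[0,0,0,0]]' 5.0; python3 -m inch '[[0,0,0.5,0],[0,0,2,0],[0,0,4,0],[0,0,7,0],[0,0,10,0],[0,0,13,0],[0,0,15.5,0],[0,0,16,0]]'; python3 -m inch '[[0.3,2,0,0],[1,6,0,0],[1.9,11.5,0,0],[2.8,17,0,0],[3.6,21.5,0,0],[4.1,24.5,0,0],[4.3,25.5,0,0],[4.3,25.5,0,0]]' 6.0; python3 -m inch '[[0,0,0,0],[0,0,0,0],[0,0,-2,0],[0,0,-4,0],[0,0,-6,0],[0,0,-7,0],[0,0,-7,0],[0,0,-7,0]]'
```

```text
time: 21.8
ee_pos: [0.5298, -0.2284, 0.0538]
tcp_rot: [-180.0, 0.0, 160.5]
wrist_force: [0.0, 0.4, 0.8]
opening: 0.0501
grasp_force: 0.0
time: 22.8
ee_pos: [0.5304, -0.2287, 0.2165]
tcp_rot: [-180.0, 0.2, 160.5]
wrist_force: [-0.4, -0.3, -0.3]
opening: 0.0497
grasp_force: 0.0
time: 23.8
ee_pos: [0.5724, 0.0272, 0.2131]
tcp_rot: [-180.0, -0.1, 160.6]
wrist_force: [0.2, -1.1, 0.4]
opening: 0.0598
grasp_force: 0.0
time: 24.8
ee_pos: [0.5731, 0.0264, 0.1447]
tcp_rot: [180.0, 0.1, 160.5]
wrist_force: [-0.5, -0.3, -0.6]
opening: 0.0601
grasp_force: 0.0
```

```bash
python3 -m inch '[[0,0,-1.5,0],[0,0,-4,0],[0,0,-6.5,0],[0,0,-8.5,0],[0,0,-9.6,0],[0,0,-9.9,0],[0,0,-9.9,0],[0,0,-9.9,0]]'; python3 -m inch '[[0,0,0,0],[0,0,0,0],[0,0,0,0],[0,0,0,0],[0,0,0,0],[0,0,0,0],[0,0,0,0],[0,0,0,0]]' 3.0 40; python3 -m inch '[[0,0,0.5,0],[0,0,1.5,0],[0,0,3,0],[0,0,5.5,0],[0,0,8,0],[0,0,10.5,0],[0,0,12.5,0],[0,0,13,0]]'
```

```text
time: 25.8
ee_pos: [0.5732, 0.0266, 0.0456]
tcp_rot: [180.0, 0.1, 160.5]
wrist_force: [0.2, -0.8, -0.0]
opening: 0.0599
grasp_force: 0.0
time: 26.8
ee_pos: [0.5731, 0.0266, 0.0455]
tcp_rot: [180.0, 0.1, 160.5]
wrist_force: [-0.9, 0.1, 5.9]
opening: 0.0364
grasp_force: 40.2
time: 27.8
ee_pos: [0.5734, 0.0266, 0.177]
tcp_rot: [179.9, 0.2, 160.5]
wrist_force: [0.3, 0.3, -1.3]
opening: 0.0367
grasp_force: 40.2
```

```bash
python3 -m inch '[[0.4,-1.5,0,0],[1.2,-5,0,0],[2.4,-10,0,0],[3.7,-15,0,0],[5,-20,0,0],[6.2,-25,0,0],[7.1,-28.7,0,0],[7.3,-29.7,0,0]]'; python3 -m inch '[[0,0,0,0],[0,0,-2,0],[0,0,-4.5,0],[0,0,-7,0],[0,0,-9.5,0],[0,0,-11.2,0],[0,0,-11.8,0],[0,0,-11.9,0]]'; python3 -m inch '[[0,0,-0.05,0],[0,0,-0.1,0],[0,0,-0.15,0],[0,0,-0.2,0],[0,0,-0.25,0],[0,0,-0.25,0],[0,0,-0.25,0],[0,0,-0.25,0]]'
```

```text
time: 28.8
ee_pos: [0.6451, -0.2735, 0.1726]
tcp_rot: [-180.0, -0.1, 160.4]
wrist_force: [0.2, 0.0, -1.1]
opening: 0.0366
grasp_force: 40.3
time: 29.8
ee_pos: [0.6459, -0.2701, 0.0562]
tcp_rot: [-180.0, 0.0, 160.5]
wrist_force: [0.6, -0.6, -2.6]
opening: 0.0367
grasp_force: 40.3
time: 30.8
ee_pos: [0.6459, -0.2705, 0.0536]
tcp_rot: [-180.0, 0.0, 160.5]
wrist_force: [-1.9, 0.8, 3.2]
opening: 0.0366
grasp_force: 40.6
```

```bash
python3 -m inch '[[0,0,0,0],[0,0,0,0],[0,0,0,0],[0,0,0,0],[0,0,0,0],[0,0,0,0],[0,0,0,0],[0,0,0,0]]' 5.0; python3 -m inch '[[0,0,0.5,0],[0,0,2,0],[0,0,4,0],[0,0,7,0],[0,0,10,0],[0,0,13,0],[0,0,15.5,0],[0,0,16,0]]'; python3 -m inch '[[-1,2,0,0],[-3,5.7,0,0],[-5.4,10.2,0,0],[-7.7,14.7,0,0],[-10,19,0,0],[-12.3,23.4,0,0],[-14.6,27.8,0,0],[-17,32.2,0,0]]' 6.0;  python3 -m inch '[[-2,3.9,0,0],[-3.8,7.3,0,0],[-4.7,9,0,0],[-4.9,9.3,0,0],[-4.9,9.3,-2,0],[-4.9,9.3,-5,0],[-4.9,9.3,-7,0],[-4.9,9.3,-7,0]]'
python3 - <<'E'
from h import *
t=bot.camera("top");s=bot.camera("scene")
cv2.imwrite("pics/p3.png",np.hstack([cv2.resize(s["img"][150:310,110:350],(450,300)),cv2.resize(t["img"][110:270,330:490],(300,300))])[:,:,::-1])
E
```

```text
time: 31.8
ee_pos: [0.6457, -0.2704, 0.0533]
tcp_rot: [-180.0, 0.0, 160.5]
wrist_force: [-0.5, 0.3, -0.8]
opening: 0.05
grasp_force: 0.0
time: 32.8
ee_pos: [0.6464, -0.2707, 0.2168]
tcp_rot: [-180.0, 0.3, 160.5]
wrist_force: [-0.5, -0.3, -0.4]
opening: 0.0498
grasp_force: 0.0
time: 33.8
ee_pos: [0.4746, 0.0528, 0.213]
tcp_rot: [180.0, -0.0, 160.5]
wrist_force: [0.2, 0.4, 0.5]
opening: 0.0598
grasp_force: 0.0
time: 34.8
ee_pos: [0.4262, 0.1437, 0.1419]
tcp_rot: [-179.9, -0.1, 160.5]
wrist_force: [-0.2, -0.3, -0.2]
opening: 0.0603
grasp_force: 0.0
```

View pics/p3.png

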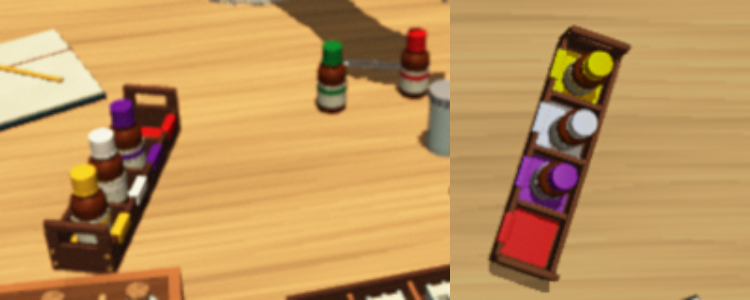

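Yellow, white and violet all stand upright in their own compartments. Now red.

```bash
python3 -m inch '[[0.1,0.1,-1.5,0],[0.1,0.1,-4,0],[0.1,0.1,-6.5,0],[0.1,0.1,-8.5,0],[0.1,0.1,-9.5,0],[0.1,0.1,-9.8,0],[0.1,0.1,-9.8,0],[0.1,0.1,-9.8,0]]'; python3 -m inch '[[0,0,0,0],[0,0,0,0],[0,0,0,0],[0,0,0,0],[0,0,0,0],[0,0,0,0],[0,0,0,0],[0,0,0,0]]' 3.0 40; python3 -m inch '[[0,0,0.5,0],[0,0,1.5,0],[0,0,3,0],[0,0,5.5,0],[0,0,8.5,0],[0,0,11.5,0],[0,0,13.5,0],[0,0,14,0]]'
```

```text
time: 35.9
ee_pos: [0.4282, 0.1457, 0.046]
tcp_rot: [180.0, 0.1, 160.5]
wrist_force: [0.6, -0.9, -0.7]
opening: 0.0601
grasp_force: 0.0
time: 36.9
ee_pos: [0.4281, 0.1456, 0.0459]
tcp_rot: [180.0, 0.0, 160.5]
wrist_force: [-1.3, -1.5, 5.6]
opening: 0.0365
grasp_force: 39.9
time: 37.9
ee_pos: [0.4283, 0.1458, 0.1873]
tcp_rot: [179.9, 0.1, 160.5]
wrist_force: [0.3, 1.2, -0.4]
opening: 0.0364
grasp_force: 40.1
```

```bash
python3 -m inch '[[0.2,-1.5,0,0],[0.6,-5,0,0],[1.2,-10,0,0],[1.9,-15.5,0,0],[2.6,-21,0,0],[3.3,-26.5,0,0],[3.9,-31.5,0,0],[4.2,-34.4,0,0]]'; python3 -m inch '[[0.1,-1,0,0],[0.1,-1,-1,0],[0.1,-1,-4,0],[0.1,-1,-7,0],[0.1,-1,-10,0],[0.1,-1,-12,0],[0.1,-1,-12.7,0],[0.1,-1,-12.9,0]]'; python3 -m inch '[[0,0,-0.05,0],[0,0,-0.1,0],[0,0,-0.15,0],[0,0,-0.2,0],[0,0,-0.25,0],[0,0,-0.25,0],[0,0,-0.25,0],[0,0,-0.25,0]]'
```

```text
time: 38.9
ee_pos: [0.4687, -0.2013, 0.184]
tcp_rot: [-180.0, -0.1, 160.4]
wrist_force: [0.5, 0.4, -1.2]
opening: 0.0365
grasp_force: 40.3
time: 39.9
ee_pos: [0.4706, -0.2077, 0.0562]
tcp_rot: [180.0, -0.0, 160.6]
wrist_force: [-0.9, -0.1, -1.2]
opening: 0.0368
grasp_force: 40.3
time: 40.9
ee_pos: [0.4708, -0.2085, 0.054]
tcp_rot: [-180.0, 0.0, 160.5]
wrist_force: [-0.8, -0.5, 3.6]
opening: 0.0365
grasp_force: 40.5
```

```bash
python3 -m inch '[[0,0,0,0],[0,0,0,0],[0,0,0,0],[0,0,0,0],[0,0,0,0],[0,0,0,0],[0,0,0,0],[0,0,0,0]]' 5.0; python3 -m inch '[[0,0,0.5,0],[0,0,2,0],[0,0,4,0],[0,0,7,0],[0,0,10,0],[0,0,13,0],[0,0,15.5,0],[0,0,16,0]]'; python3 -m inch '[[0,2,0,0],[0,6,0,0],[0,11,0,0],[0,16,0,0],[0,20,0,0],[0,22,0,0],[0,22,0,0],[0,22,0,0]]'
python3 - <<'E'
from h import *
t=bot.camera("top");s=bot.camera("scene")
q=(.5589,-.2394);a=np.radians(-19.5);e=np.array([np.cos(a),np.sin(a)]);th=np.linspace(0,6.28,20)
o=t["img"].copy()
for j in(.093,.031,-.031,-.093):
    c=np.array(q)+e*j;cv2.polylines(o,[proj(t,[[c[0]+.013*np.cos(k),c[1]+.013*np.sin(k),.1] for k in th]).round().astype(int)],True,(0,255,0))
cv2.imwrite("pics/p4.png",np.hstack([cv2.resize(s["img"][160:300,110:250],(400,400)),cv2.resize(o[110:270,330:490],(400,400))])[:,:,::-1])
for c in("green","black"): print(c,atz(s,bot.landmark_of(f"bottle_{c}_mid",s)[0]["point"],.046))
E
```

```text
time: 41.9
ee_pos: [0.4708, -0.2084, 0.0538]
tcp_rot: [180.0, 0.0, 160.5]
wrist_force: [0.4, 0.2, -0.8]
opening: 0.0501
grasp_force: 0.0
time: 42.9
ee_pos: [0.4714, -0.2087, 0.2164]
tcp_rot: [-180.0, 0.2, 160.5]
wrist_force: [0.5, 0.7, -0.4]
opening: 0.0503
grasp_force: 0.0
time: 43.9
ee_pos: [0.4703, 0.0116, 0.2132]
tcp_rot: [-180.0, -0.0, 160.5]
wrist_force: [0.2, 0.1, -0.4]
opening: 0.0501
grasp_force: 0.0
green [0.4341967 0.0323003 0.046    ]
black [ 0.62167144 -0.2698355   0.046     ]
```

View pics/p4.png

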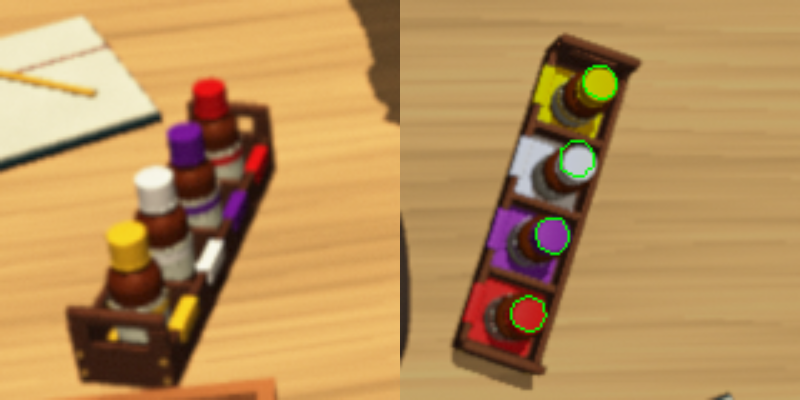

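All four caps sit on the predicted circles at (599,83), (577,159), (552,236) and (528,314), and the bottles are upright. The black hit is false, since the arm hides that bottle. Handing in.

```bash
python3 -c "
from workcell import bot
print(bot.job_done())"
```

```text
the job is handed in; nothing more can be done
None
```

I handed in the job at about 44 s: the violet, yellow, white and red bottles stand upright on their own pads, within a few mm of centre by the last pictures. Green measured where it started; black was hidden by the arm in that last check, but the arm never went near it. The hand-in call returned no verdict.

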